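# Turn the spray turntable to face the gun

## Robot

A 6-joint arm with a two-finger parallel gripper is mounted at the origin on the work surface. World frame = base frame: x ahead of the robot, y to its left, z up, the work surface at z = 0. Lengths are in m, angles in rad, forces in N, time in s.
With the tool pointing down it reaches from about 0.3 to 0.825 m from the base axis. Payload 5.4 kg.
Tool frame: the origin (TCP) lies at the very end of the fingers, on their centre line; the grasp point (between the pads) lies 19 mm behind it; z points along the fingers, x is the direction in which the jaws open and shut, and the axes are right-handed (so a half turn about z gives the same grasp; the last joint's range is limited). The gripper opens to 92 mm and grips with 3 to 60 N. Pads are 20 mm wide; open, the fingers measure 128 mm over their backs; the gripper's body (75 mm by 189 mm) begins 69 mm behind the grasp point.
Start: joints at [0.986, 0.158, 1.597, -0, 1.386, -0.21], TCP at [0.211, 0.535, 0.215] pointing down, gripper open.
Joint ranges: [-2.91, 2.91], [-0.94, 2.29], [0.18, 2.7], [-1.29, 4.43], [0.17, 2.64], [-3, 3]. Speed limits (rad/s): [2.57, 2.57, 3.14, 3.14, 3.14, 3.14].

## Interface

Orientations are given as a 3x3 rotation matrix whose columns are the frame's x, y, z axes.
In Python, from rig import arm, imaging gives the robot as it stands.
- The arm moves only by the tool step_arm, never from a script. Its argument "steps" is text: rows parted by semicolons, each of 7 numbers parted by spaces: the opening, from 0 (shut) to 1 (fully open), then the shift along the world's x, y, z in mm, then the turn, a rotation vector about the world's x, y, z in degrees. A call has exactly 10 rows; each row shifts and turns the commanded pose from where the row before left it; what a row does not reach is not made up. A row lasts 1/10 s, in which the tool goes at most 50 mm and 8.59 degrees, less where a joint would pass 70% of its speed; a pose out of reach is approached as far as the arm can. A call is refused whole if a number of a shift passes 50 or a number of a turn 8.59, either way. A call with a gripper value outside its range is refused whole. The fingers move at their own pace and stop on an object; "force" is the grip in N (left out, the last holds). Time passes only in rows, so rows that do not move let the fingers close, or fill a call up. It gives the time, the measured TCP pose, the force and the opening at its end, in the units of the state.
- arm.observe(): the state, without advancing time (a new reading comes with each control period).
- imaging.grab_frame(name): name is "scene" or "top" or "wrist"; returns (picture, depth): 400x640x3 uint8, blue, green, red; 400x640 float32, m along the optical axis (not along the pixel's ray), 0 where there is no reading.
- imaging.camera_params(name): a dict with "fx", "fy", "cx", "cy" (pixels), "R" (3x3) and "t" (3): a world point X has camera coordinates R X + t; the wrist camera has in their place "tool_from_camera" (4x4, takes a point from camera to tool coordinates, whose origin is the TCP and whose axes are the tool frame's). Camera axes: x right, y down, z forward; pixel columns grow to the right and rows downward; lengths in m; the calibration is good to about 2 mm. The wrist camera is an equidistant fisheye: a pixel r from the principal point sees the ray r / f radians off the axis. A picture is of the moment at which its call begins: read the wrist's pose just before it. camera_params takes no time and is no camera call.
- arm.sign_off(): hands the job in, once; it reports no verdict.
The state is a dict: "time": time; "joint_positions": joint angles; "joint_vel": joint speeds; "joint_torque": joint torques, N m; "position": TCP position; "ee_rot": TCP orientation; "ft_force": force on the tool from outside, world axes, zero at the start; "ft_torque": the same for the moment, N m; "grip_width": finger opening in m.
Only numpy, scipy, OpenCV 4.12 (cv2) and the standard library are available. Lean on these libraries where they do the work, as an engineer would, in place of code of your own. Each camera call takes 0.05 s, during which the arm holds its last target.

## Task

Turn the spray turntable by gently pushing its arms round with a fingertip, until the side spigot of the lamp housing standing on it points straight at the nozzle of the fixed spray gun. Only push, never grip: do not touch, lift or shift the housing itself, leave the things around it alone, and finish with everything at rest.

Things in the scene. Friction and masses are not known exactly. Their poses are not given: they have to be found in the camera images.
- stand: Fixed steel stand; origin on the work surface, on the turntable's vertical turning axis; z up. Foot disc 150 mm across, 12 mm thick; post 44 mm across. A low rail (40 mm wide, 10 mm high) runs along the stand's +x to a pole at 285 mm carrying the spray gun, which lies along x from 205 to 340 mm, up to 54 mm wide, top of its cup 208 mm high, and always aims at the axis.
- nozzle (a point): Tip of the spray gun's nozzle, 205 mm from the turning axis along the stand's +x, 128 mm above the work surface; fixed.
- turntable (a joint): Angle of the turntable about the stand's z, rad, growing anticlockwise from above. Four equal straight steel arms 90 degrees apart; at 0 one lies along the stand's +x. Arms: 14 mm wide, from 78 to 94 mm above the work surface, ends 135 mm from the axis, open between and beneath. Turns over one full turn either way; friction of about 0.12 N m (1 N at an arm's end) keeps it where it is left; no spring.
- platter (a point): Centre of the top of the round rubber platter (96 mm across) on the turntable's hub, on the turning axis, 100 mm above the work surface; its x axis lies along an arm and turns with it.
- housing: Loose cast aluminium lamp housing, about 0.45 kg, centred on the platter and turning with it: a drum 100 mm across, 58 mm high, with one round side spigot 24 mm across along the housing's +x, its end 80 mm from the centre, its middle 28 mm above the underside. Origin: centre of the underside, z up. Its angle to the arms differs each time.
- tin: Bystander: plain steel tin, 72 mm across, 85 mm high, loose beside the turntable; origin at the centre of its underside.
- jar: Bystander: jar with a black cap, 60 mm across, 80 mm high, loose beside the turntable; origin at the centre of its underside.
- plug: Bystander: rubber masking plug, 40 mm across, 35 mm high, standing loose beside the turntable; origin at the centre of its underside.
Mind the look-alikes: they are no part of the job. What is meant by the housing is not blue or red, and is the smaller of those in its own colour.

How it is judged:
By the outcome, as a careful person would: the job done as asked, in the order asked, and still so for the second after the job is handed in, with the robot touching nothing.
It also fails if it takes over 72 s, if anything falls off the work surface, if the arm or the gripper's body presses on something with over 40 N, if the wrist force passes 120 N, or if a joint passes its speed limit or range.

## Working session

There is one attempt and no reset: what is moved stays moved. The work goes in short steps, Python scripts to look and compute and a tool call to move; the robot and the scene stay as the last step left them, time stands still between calls to the robot, and variables do not carry over. Pictures are saved under pics/ and viewed, and the job is handed in when it is done.

Besides the shell and the picture viewer there is one more tool, called after "Request:" in YAML: its name, and indented under it one key for each argument. step_arm: Moves the arm, as the interface text tells. Its arguments: {"type":"object","properties":{"steps":{"type":"string"},"force":{"type":"number"}},"required":["steps"]}

```bash
ls; mkdir -p pics; python3 - <<'E'
from rig import arm, imaging
import cv2,numpy as np
for n in ("scene","top"):
    p,d=imaging.grab_frame(n); cv2.imwrite(f"pics/{n}0.png",p); np.save(f"pics/{n}0.npy",d)
    c=imaging.camera_params(n); print(n,{k:np.round(v,4).tolist() for k,v in c.items()})
s=arm.observe(); print(s['time'],s['position'],s['grip_width'])
E
```

```text
pics
scene {'fx': 502.1881, 'fy': 502.1881, 'cx': 324.8858, 'cy': 206.7621, 'R': [[-0.6422, 0.7665, 0.0102], [0.558, 0.4766, -0.6793], [-0.5256, -0.4305, -0.7338]], 't': [0.2798, -0.2816, 1.716]}
top {'fx': 458.8275, 'fy': 458.8275, 'cx': 313.9835, 'cy': 203.2947, 'R': [[-0.0116, -0.9999, -0.0073], [-0.9968, 0.0121, -0.0787], [0.0788, 0.0064, -0.9969]], 't': [0.1149, 0.5636, 1.1215]}
0.1 [0.21023513 0.53459205 0.21374758] 0.0921257294985189
```

View pics/scene0.png

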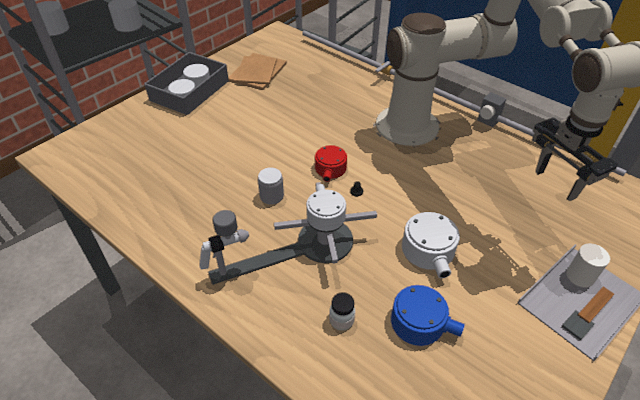

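View pics/top0.png

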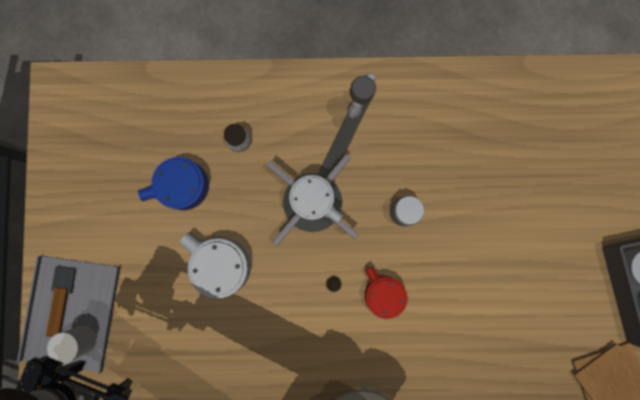

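```bash
python3 - <<'E'
import cv2,numpy as np
t=cv2.imread('pics/top0.png')[60:260,210:450]; s=cv2.imread('pics/scene0.png')[140:300,190:410]
cv2.imwrite('pics/topc.png',cv2.resize(t,None,fx=3.3,fy=3,interpolation=2) if 0 else cv2.resize(t,None,fx=3,fy=3,interpolation=2))
cv2.imwrite('pics/scenec.png',cv2.resize(s,None,fx=3.5,fy=3.5,interpolation=2))
E
```

```text
(no output)
```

View pics/topc.png

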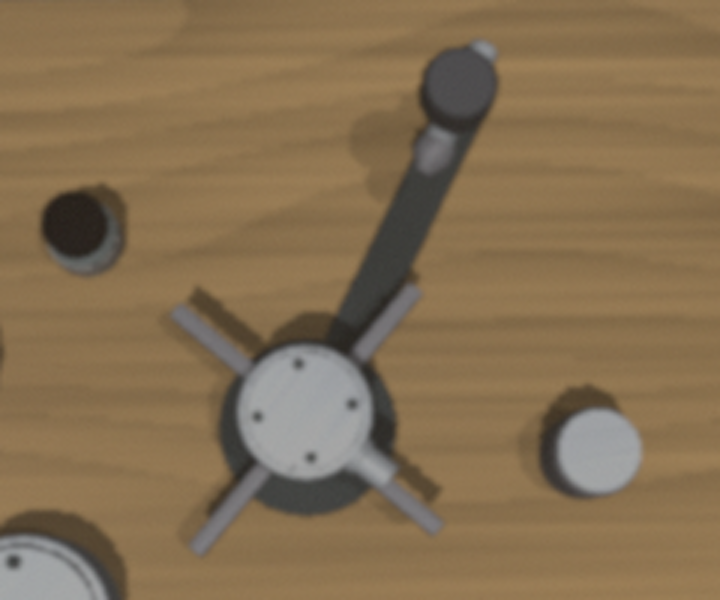

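View pics/scenec.png

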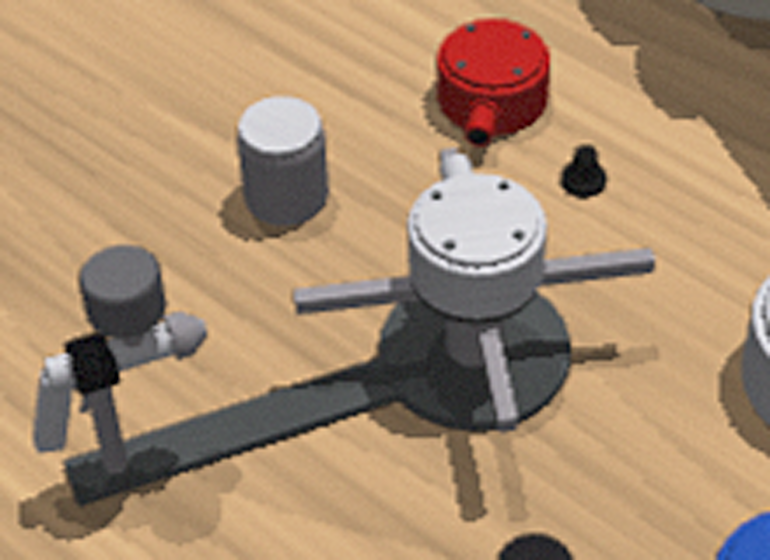

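```bash
cat > h.py <<'E'
import cv2,numpy as np
from rig import arm,imaging
def cloud(n,d):
    c=imaging.camera_params(n); v,u=np.mgrid[0:400,0:640]
    P=np.stack([(u-c['cx'])/c['fx']*d,(v-c['cy'])/c['fy']*d,d],-1)
    W=(P-np.array(c['t']))@np.array(c['R']); W[d==0]=np.nan
    return W
def ray(n,u,v,z):
    c=imaging.camera_params(n);R=np.array(c['R']);o=-R.T@np.array(c['t'])
    r=R.T@np.array([(u-c['cx'])/c['fx'],(v-c['cy'])/c['fy'],1]); return o+r*(z-o[2])/r[2]
E
python3 - <<'E'
from h import *
top=lambda u,v,z:np.round(ray('top',210+u/3,60+v/3,z),4)[:2]
ends=[top(175,310,.094),top(417,290,.094),top(437,527,.094),top(197,550,.094)]
print('ends',ends,np.mean(ends,0),[np.linalg.norm(e-np.mean(ends,0)) for e in ends])
print('drum',top(305,411,.158),'nozzle',top(430,165,.128),'cup',top(459,84,.208),'spig',top(385,472,.128))
for n in('top','scene'):
    d=np.load(f'pics/{n}0.npy');W=cloud(n,d);Z=W[...,2]
    box=(slice(60,260),slice(210,450)) if n=='top' else (slice(140,300),slice(190,410))
    m=np.zeros(Z.shape,bool);m[box]=1
    for lo,hi in((.15,.166),(.08,.102),(.198,.22),(.11,.148)):
        k=((Z>lo)&(Z<hi)&m).astype('uint8')
        N,L,S,C=cv2.connectedComponentsWithStats(k)
        for i in range(1,N):
            if S[i,4]>15:
                p=W[L==i]; print(n,lo,hi,S[i],np.round(C[i]),np.round(p.mean(0),4),np.round(p.min(0),3),np.round(p.max(0),3))
E
```

```text
ends [array([0.655 , 0.2141]), array([0.6684, 0.024 ]), array([0.4826, 0.0118]), array([0.467 , 0.1978])] [0.56825  0.111925] [np.float64(0.13403467135409414), np.float64(0.13326975697809318), np.float64(0.13176091273590962), np.float64(0.13276324086508276)]
drum [0.5681 0.1122] nozzle [0.7589 0.0148] cup [ 7.952e-01 -2.000e-04] spig [0.5241 0.0529]
top 0.15 0.166 [ 289  175   45   45 1426] [311. 197.] [0.5686 0.1143 0.1561] [0.52  0.065 0.15 ] [0.618 0.163 0.163]
top 0.08 0.102 [223 124  22  21 221] [233. 134.] [0.7287 0.2995 0.0818] [0.705 0.274 0.08 ] [0.754 0.324 0.086]
top 0.08 0.102 [325 155  25  28 206] [337. 168.] [0.641  0.0521 0.0941] [0.609 0.024 0.081] [0.673 0.081 0.1  ]
top 0.08 0.102 [266 161  29  26 205] [280. 173.] [0.6308 0.187  0.0941] [0.601 0.154 0.082] [0.661 0.22  0.099]
top 0.08 0.102 [395 196  28  29 608] [409. 210.] [ 0.5414 -0.1144  0.0859] [ 0.509 -0.147  0.08 ] [ 0.575 -0.082  0.092]
top 0.08 0.102 [273 214  27  32 229] [286. 229.] [0.4989 0.174  0.0942] [0.463 0.143 0.08 ] [0.535 0.204 0.1  ]
top 0.08 0.102 [335 220  23  19 146] [346. 229.] [0.4985 0.032
[... 1449 characters left out ...]
cene 0.08 0.102 [332 292  12   8  35] [339. 296.] [0.7274 0.2842 0.0813] [0.714 0.274 0.08 ] [0.741 0.294 0.086]
scene 0.08 0.102 [344 292   9   8  23] [347. 297.] [0.7161 0.3011 0.0813] [0.709 0.289 0.08 ] [0.726 0.312 0.085]
scene 0.198 0.22 [212 210  24  20 374] [224. 219.] [0.8026 0.0042 0.2066] [ 0.775 -0.025  0.198] [0.827 0.028 0.212]
scene 0.11 0.148 [315 184  10   7  51] [319. 187.] [0.5295 0.0577 0.1372] [0.515 0.042 0.126] [0.542 0.071 0.146]
scene 0.11 0.148 [306 206  40  23 411] [325. 220.] [0.6017 0.1386 0.1305] [0.541 0.08  0.11 ] [0.624 0.166 0.148]
scene 0.11 0.148 [200 229  49  27 586] [223. 241.] [ 8.145e-01 -2.000e-04  1.342e-01] [ 0.756 -0.034  0.11 ] [0.863 0.031 0.148]
```

```bash
cat >> h.py <<'E'
def measure(n,d,ax=None):
    W=cloud(n,d);Z=W[...,2]
    def pick(lo,hi,c,r0,r1):
        r=np.hypot(W[...,0]-c[0],W[...,1]-c[1]); return W[(Z>lo)&(Z<hi)&(r>r0)&(r<r1)]
    g=(.568,.112)
    p=pick(.152,.164,g,0,.06)[:,:2].astype('float32'); c,r=cv2.minEnclosingCircle(p); c=np.mean([c,p.mean(0)],0)
    if ax is not None: c=np.array(ax)
    sp=pick(.122,.150,c,.058,.082)[:,:2]-c
    a=np.degrees(np.angle(np.mean((sp[:,0]+1j*sp[:,1]))))
    ar=pick(.086,.099,c,.085,.14)[:,:2]-c; z=ar[:,0]+1j*ar[:,1]
    ang=np.degrees(np.angle(np.mean((z/abs(z))**4)))/4
    no=pick(.118,.150,c,.198,.24)[:,:2]-c
    cup=pick(.200,.216,c,.2,.3)[:,:2]-c
    da=lambda q:np.round(np.degrees(np.arctan2(q[1],q[0])),1)
    print(n,'drum',c.round(4),round(r,4),'spigot',a.round(1),len(sp),'arms mod90',ang.round(1),len(ar),'nozzle',da(no.mean(0)),no.mean(0).round(3),'cup',da(cup.mean(0)),np.hypot(*cup.mean(0)).round(3))
E
python3 - <<'E'
from h import *
for n in('top','scene'): measure(n,np.load(f'pics/{n}0.npy'))
for a in((.568,.112),(.568,.1135),(.5715,.1135)): measure('top',np.load('pics/top0.npy'),a)
print(ray('top',334,284,.03))
# rail edges
t=cv2.imread('pics/top0.png');print(ray('top',353,115,.128))
s=arm.observe();print(np.round(s['ee_rot'],3),s['joint_positions'],s['time'],s['ft_force'])
E
```

```text
top drum [0.5687 0.1144] 0.049 spigot -128.5 109 arms mod90 -40.6 511 nozzle -26.7 [ 0.198 -0.099] cup -26.6 0.254
scene drum [0.5739 0.1165] 0.0481 spigot -127.5 46 arms mod90 -40.8 330 nozzle -25.7 [ 0.201 -0.097] cup -26.3 0.255
top drum [0.568 0.112] 0.049 spigot -129.3 97 arms mod90 -40.6 512 nozzle -26.0 [ 0.199 -0.097] cup -26.1 0.253
top drum [0.568  0.1135] 0.049 spigot -128.5 103 arms mod90 -40.6 513 nozzle -26.4 [ 0.198 -0.098] cup -26.4 0.254
top drum [0.5715 0.1135] 0.049 spigot -130.8 114 arms mod90 -40.6 509 nozzle -26.8 [ 0.195 -0.099] cup -26.7 0.251
[0.36595054 0.06152287 0.03      ]
[0.75886286 0.01554269 0.128     ]
[[ 0.366  0.931 -0.001]
 [ 0.931 -0.366 -0.001]
 [-0.002 -0.    -1.   ]] [ 9.85860244e-01  1.58959003e-01  1.59807632e+00 -3.18359403e-05
  1.38620292e+00 -2.10096419e-01] 0.1 [-0.16445055 -0.32647537 -0.96562722]
```

Request:
step_arm:
  steps: "0 30 -32 0 0 0 -1.9;0 30 -32 0 0 0 -1.9;0 30 -32 0 0 0 -1.9;0 30 -32 0 0 0 -1.9;0 30 -32 0 0 0 -1.9;0 30 -32 0 0 0 -1.9;0 30 -32 0 0 0 -1.9;0 30 -32 0 0 0 -1.9;0 30 -32 0 0 0 -1.9;0 29 -31 0 0 0 -1.9"
  force: 10

```text
time: 1.1
position: [0.5103, 0.2144, 0.2142]
ee_rot: [[0.65, 0.76, -0.001], [0.76, -0.65, -0.0], [-0.0, -0.0, -1.0]]
ft_force: [0.4, 0.8, 0.0]
grip_width: 0.0142
```

```bash
python3 - <<'E'
from h import *
s=arm.observe();print(s['time'],s['position'],np.round(s['ee_rot'],3)[:,0],s['grip_width'],s['joint_positions'],s['ft_force'])
p,d=imaging.grab_frame('scene');cv2.imwrite('pics/s1.png',p)
E
```

```text
1.1 [0.51028077 0.21441894 0.21416481] [ 0.65  0.76 -0.  ] 0.014188848775070236 [ 1.79411109e-01  1.03820300e-01  1.65794276e+00  5.56571762e-05
  1.38047791e+00 -6.83300460e-01] [0.4248889  0.81059396 0.03737189]
```

View pics/s1.png

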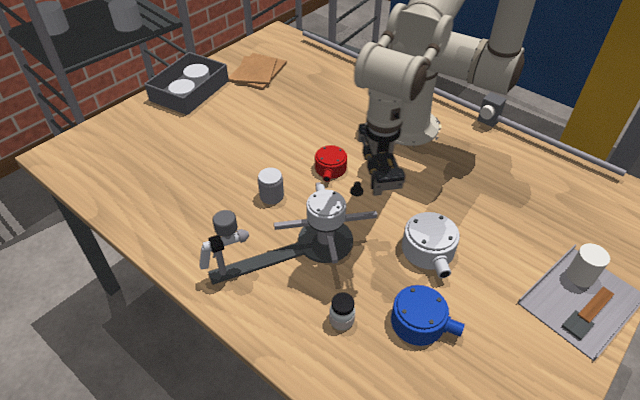

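Request:
step_arm:
  steps: "0 0 0 -15 0 0 0;0 0 0 -15 0 0 0;0 0 0 -15 0 0 0;0 0 0 -15 0 0 0;0 0 0 -15 0 0 0;0 0 0 -15 0 0 0;0 0 0 -15 0 0 0;0 0 0 -15 0 0 0;0 0 0 -10 0 0 0;0 0 0 0 0 0 0"

```text
time: 2.15
position: [0.5083, 0.2158, 0.0827]
ee_rot: [[0.649, 0.761, -0.003], [0.761, -0.649, -0.001], [-0.003, -0.002, -1.0]]
ft_force: [-0.3, 0.1, 0.2]
grip_width: 0.0002
```

```bash
python3 - <<'E'
from h import *
s=arm.observe();P=s['position'];print(s['time'],P,s['grip_width'],s['ft_force'])
A=np.array([.568,.1125]);r=P[:2]-A;print('r',np.hypot(*r),'ang',np.degrees(np.arctan2(r[1],r[0])))
p,d=imaging.grab_frame('scene');cv2.imwrite('pics/s2.png',cv2.resize(p[120:320,220:470],None,fx=3,fy=3,interpolation=2))
# arc waypoints: tool centre at (0.112,-0.024) in arm frame, arm angle th
th0=139.4
for k in range(0,11):
    th=np.radians(th0+10*k); c=np.array([[np.cos(th),-np.sin(th)],[np.sin(th),np.cos(th)]])
    q=A+c@[.112,-.024]; print(k*10,np.round(q*1000,1))
E
```

```text
2.15 [0.50827945 0.21578078 0.08265449] 0.00020087869069647504 [-0.28438736  0.05222884  0.15783291]
r 0.11930407462167326 ang 120.03799790724837
0 [498.6 203.6]
10 [483.8 190.2]
20 [471.6 174.4]
30 [462.3 156.7]
40 [456.3 137.7]
50 [453.6 117.9]
60 [454.4  97.9]
70 [458.6  78.4]
80 [466.2  60. ]
90 [476.9  43.1]
100 [490.3  28.3]
```

View pics/s2.png

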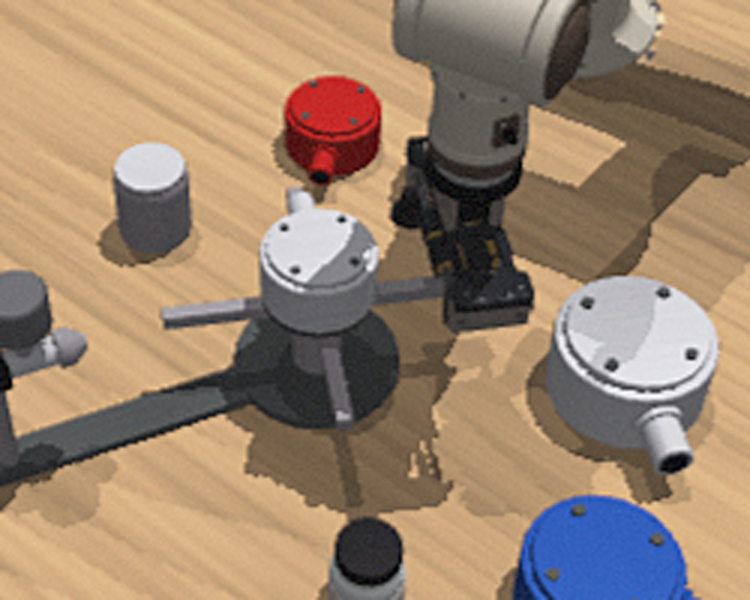

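Request:
step_arm:
  steps: "0 -2.5 -3 0 0 0 0;0 -2.5 -3 0 0 0 0;0 -2.5 -3 0 0 0 0;0 -2.5 -3 0 0 0 0;0 -3.7 -3.3 0 0 0 2.3;0 -3.7 -3.3 0 0 0 2.3;0 -3.7 -3.4 0 0 0 2.3;0 -3.7 -3.4 0 0 0 2.3;0 -3.2 -3.9 0 0 0 2.3;0 -3.1 -3.9 0 0 0 2.3"

```text
time: 3.2
position: [0.4788, 0.1827, 0.0851]
ee_rot: [[0.448, 0.894, 0.002], [0.894, -0.448, 0.0], [0.001, 0.001, -1.0]]
ft_force: [1.5, 1.2, -0.2]
grip_width: 0.0003
```

```bash
python3 - <<'E'
from h import *
s=arm.observe();P=s['position'];print(s['time'],P,s['ft_force'])
p,d=imaging.grab_frame('scene');measure('scene',d)
cv2.imwrite('pics/s3.png',cv2.resize(p[120:320,220:470],None,fx=3,fy=3,interpolation=2))
E
```

```text
3.2 [0.4788172  0.18272062 0.0851228 ] [ 1.46359761  1.20747659 -0.21376404]
scene drum [0.5746 0.1154] 0.0484 spigot -113.1 53 arms mod90 -27.3 329 nozzle -25.6 [ 0.201 -0.096] cup -26.2 0.254
```

View pics/s3.png

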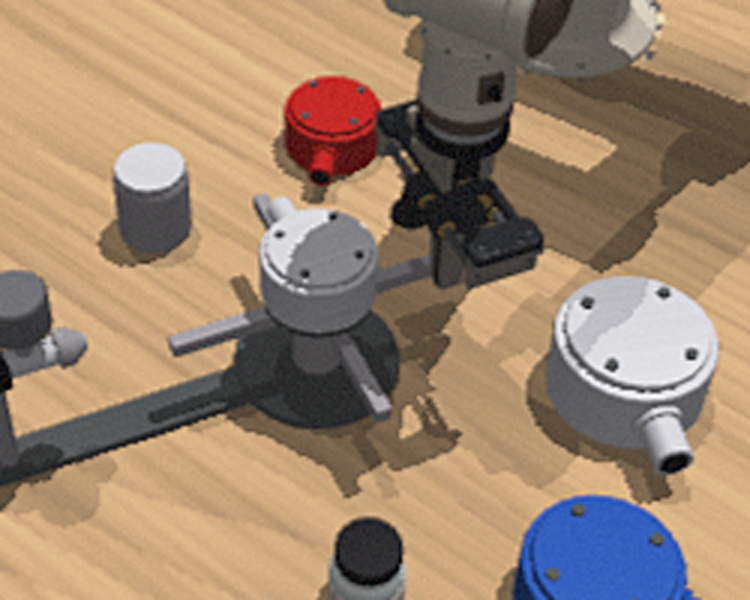

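Request:
step_arm:
  steps: "0 -3 -4 0 0 0 2.2;0 -2.9 -4.1 0 0 0 2.2;0 -2.6 -4.3 0 0 0 2.2;0 -2.4 -4.4 0 0 0 2.2;0 -2.2 -4.5 0 0 0 2.2;0 -2 -4.6 0 0 0 2.2;0 -1.8 -4.7 0 0 0 2.2;0 -1.6 -4.7 0 0 0 2.2;0 -1.4 -4.8 0 0 0 2.2;0 -1.2 -4.8 0 0 0 2.2"

```text
time: 4.25
position: [0.4578, 0.138, 0.0851]
ee_rot: [[0.081, 0.997, 0.002], [0.997, -0.081, 0.001], [0.001, 0.002, -1.0]]
ft_force: [1.2, 0.9, 0.3]
grip_width: 0.0006
```

Request:
step_arm:
  steps: "0 -1 -4.9 0 0 0 2.2;0 -0.8 -4.9 0 0 0 2.2;0 -0.6 -5 0 0 0 2.2;0 -0.4 -5 0 0 0 2.2;0 -0.1 -5 0 0 0 2.2;0 0.1 -5 0 0 0 2.2;0 0.3 -5 0 0 0 2.2;0 0.5 -5 0 0 0 2.2;0 0.9 -4.9 0 0 0 2.2;0 1 -4.9 0 0 0 2.2"

```text
time: 5.25
position: [0.4574, 0.0884, 0.0849]
ee_rot: [[-0.298, 0.954, 0.001], [0.954, 0.298, 0.001], [0.0, 0.001, -1.0]]
ft_force: [0.2, 1.5, 0.6]
grip_width: 0.0003
```

```bash
python3 - <<'E'
from h import *
s=arm.observe();P=s['position'];print(s['time'],P,s['ft_force'],s['joint_positions'])
p,d=imaging.grab_frame('scene');measure('scene',d)
cv2.imwrite('pics/s4.png',cv2.resize(p[120:320,220:470],None,fx=3,fy=3,interpolation=2))
E
```

```text
5.25 [0.45742329 0.088439   0.08493061] [0.17009507 1.51936209 0.58055198] [-6.97972219e-02  2.09563039e-02  2.01752204e+00  7.81588488e-04
  1.10233262e+00 -1.94398780e+00]
scene drum [0.5735 0.116 ] 0.0474 spigot -61.7 81 arms mod90 22.4 387 nozzle -25.7 [ 0.201 -0.097] cup -26.2 0.255
```

View pics/s4.png

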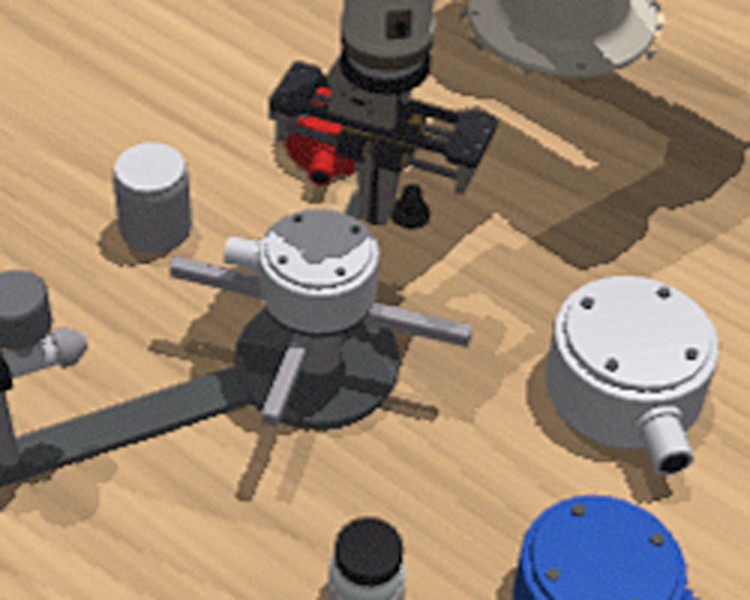

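Request:
step_arm:
  steps: "0 1 -4.8 0 0 0 2;0 1.2 -4.8 0 0 0 2;0 1.5 -4.7 0 0 0 2;0 1.8 -4.6 0 0 0 2;0 2 -4.6 0 0 0 2;0 2.2 -4.5 0 0 0 2;0 2.4 -4.4 0 0 0 2;0 2.6 -4.3 0 0 0 2;0 2.8 -4.2 0 0 0 2;0 2.9 -4.1 0 0 0 2"

```text
time: 6.3
position: [0.4775, 0.0436, 0.0846]
ee_rot: [[-0.606, 0.795, -0.0], [0.795, 0.606, 0.001], [0.001, 0.0, -1.0]]
ft_force: [-0.0, 1.1, 0.5]
grip_width: 0.0005
```

```bash
python3 - <<'E'
from h import *
s=arm.observe();P=s['position'];print(s['time'],P,s['ft_force'],s['joint_positions'])
p,d=imaging.grab_frame('scene');measure('scene',d)
p2,d2=imaging.grab_frame('top');measure('top',d2);measure('top',d2,(.568,.1125))
cv2.imwrite('pics/s5.png',cv2.resize(p[120:320,220:470],None,fx=3,fy=3,interpolation=2))
cv2.imwrite('pics/t5.png',cv2.resize(p2[60:260,210:450],None,fx=3,fy=3,interpolation=2))
E
```

```text
6.3 [0.47747819 0.0436031  0.08464931] [-0.04236181  1.14759424  0.52473018] [-1.62149928e-01  5.78771298e-02  1.97996778e+00  7.48657367e-04
  1.10411432e+00 -2.38465174e+00]
scene drum [0.5737 0.1158] 0.0488 spigot -37.8 84 arms mod90 -43.0 382 nozzle -25.6 [ 0.201 -0.097] cup -26.2 0.255
top drum [0.5699 0.1149] 0.0489 spigot -40.6 98 arms mod90 -41.7 377 nozzle -26.9 [ 0.197 -0.1  ] cup -26.8 0.253
top drum [0.568  0.1125] 0.0489 spigot -38.0 99 arms mod90 -41.7 384 nozzle -26.1 [ 0.199 -0.097] cup -26.1 0.253
```

View pics/s5.png

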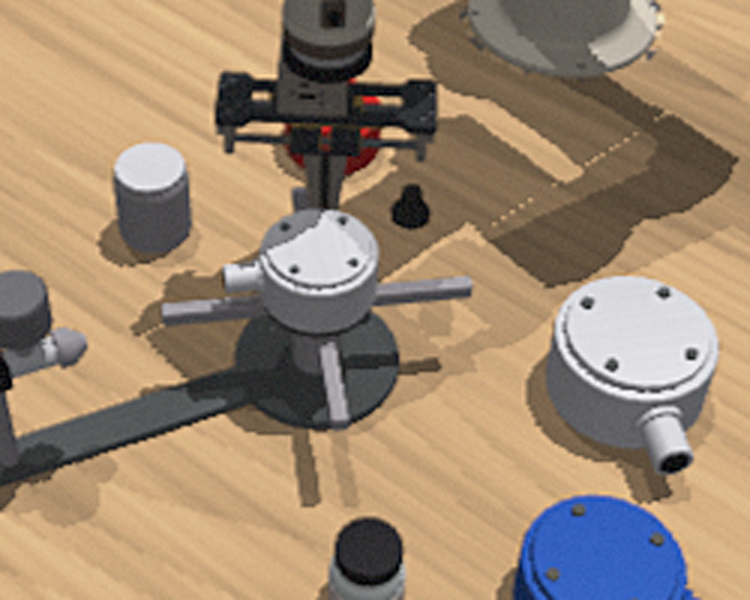

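View pics/t5.png

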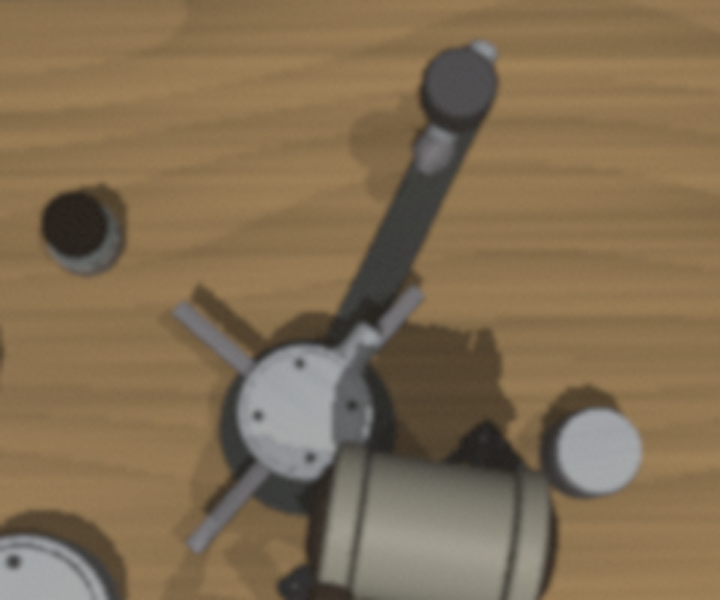

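Request:
step_arm:
  steps: "0 1.2 -1.7 0 0 0 0.7;0 1.3 -1.7 0 0 0 0.7;0 1.3 -1.7 0 0 0 0.7;0 1.3 -1.6 0 0 0 0.7;0 1.4 -1.6 0 0 0 0.7;0 1.4 -1.6 0 0 0 0.7;0 1.4 -1.5 0 0 0 0.7;0 1.4 -1.5 0 0 0 0.7;0 1.5 -1.5 0 0 0 0.7;0 0 0 0 0 0 0"

```text
time: 7.4
position: [0.49, 0.0286, 0.0846]
ee_rot: [[-0.69, 0.724, 0.0], [0.724, 0.69, -0.0], [-0.0, -0.0, -1.0]]
ft_force: [-0.2, 1.0, 0.2]
grip_width: 0.0002
```

```bash
python3 - <<'E'
from h import *
s=arm.observe();P=s['position'];print(s['time'],P,s['ft_force'],s['joint_positions'])
p,d=imaging.grab_frame('scene');measure('scene',d)
p2,d2=imaging.grab_frame('top');measure('top',d2);measure('top',d2,(.568,.1125));measure('top',d2,(.569,.1135))
cv2.imwrite('pics/s6.png',cv2.resize(p[140:290,200:400],None,fx=4,fy=4,interpolation=2))
cv2.imwrite('pics/t6.png',cv2.resize(p2[70:220,250:400],None,fx=4,fy=4,interpolation=2))
E
```

```text
7.4 [0.49002453 0.02862186 0.08461542] [-0.17890965  0.9884686   0.17690819] [-1.88208490e-01  8.68955651e-02  1.94919543e+00 -3.48526256e-04
  1.10526684e+00 -2.52044833e+00]
scene drum [0.574  0.1161] 0.0476 spigot -28.5 87 arms mod90 -33.1 398 nozzle -25.7 [ 0.201 -0.097] cup -26.3 0.254
top drum [0.5688 0.1142] 0.049 spigot -30.2 103 arms mod90 -32.5 375 nozzle -26.6 [ 0.198 -0.099] cup -26.6 0.253
top drum [0.568  0.1125] 0.049 spigot -28.7 103 arms mod90 -32.5 379 nozzle -26.1 [ 0.199 -0.097] cup -26.2 0.253
top drum [0.569  0.1135] 0.049 spigot -29.8 102 arms mod90 -32.5 378 nozzle -26.5 [ 0.198 -0.098] cup -26.5 0.253
```

View pics/t6.png

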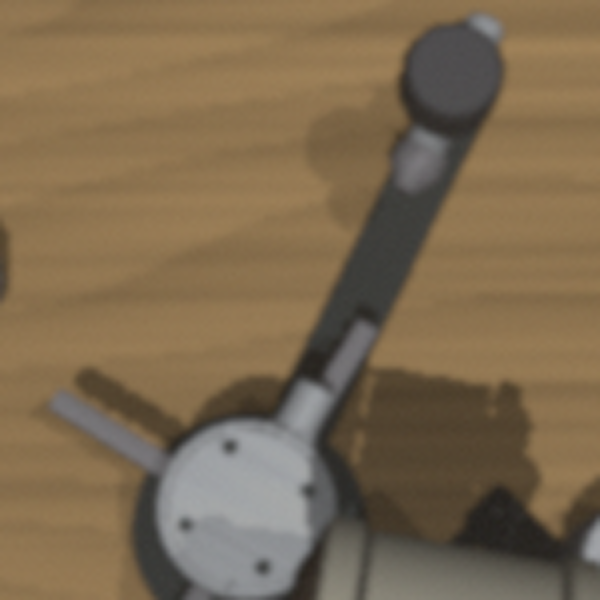

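View pics/s6.png

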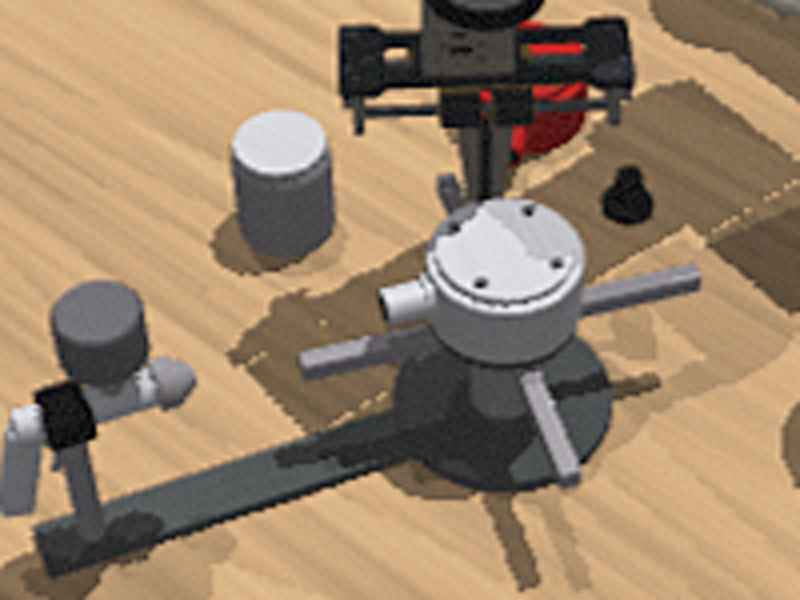

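Request:
step_arm:
  steps: "0 0.8 -0.7 0 0 0 0;0 0.8 -0.7 0 0 0 0;0 0.7 -0.7 0 0 0 0;0 0.7 -0.7 0 0 0 0;0 0.7 -0.6 0 0 0 0;0 0 0 0 0 0 0;0 0 0 0 0 0 0;0 -4 3.5 0 0 0 0;0 -6 5 0 0 0 0;0 -6 5 0 0 0 0"

```text
time: 8.5
position: [0.4769, 0.0395, 0.0846]
ee_rot: [[-0.69, 0.724, -0.0], [0.724, 0.69, -0.0], [0.0, -0.0, -1.0]]
ft_force: [1.0, 0.0, -0.1]
grip_width: 0.0006
```

```bash
cat >> h.py <<'E'
def look(tag):
    s=arm.observe();P=s['position'];print(s['time'],P,s['ft_force'])
    p,d=imaging.grab_frame('scene');measure('scene',d);measure('scene',d,(.5735,.116))
    p2,d2=imaging.grab_frame('top');measure('top',d2);measure('top',d2,(.568,.1125));measure('top',d2,(.5685,.1135))
    cv2.imwrite(f'pics/s{tag}raw.png',p);cv2.imwrite(f'pics/t{tag}raw.png',p2);np.save(f'pics/s{tag}.npy',d);np.save(f'pics/t{tag}.npy',d2)
    cv2.imwrite(f'pics/s{tag}.png',cv2.resize(p[140:290,200:400],None,fx=4,fy=4,interpolation=2))
    cv2.imwrite(f'pics/t{tag}.png',cv2.resize(p2[70:220,250:400],None,fx=4,fy=4,interpolation=2))
E
python3 -c "
from h import *
look('7')"
```

```text
8.5 [0.47691475 0.03946507 0.08457367] [ 1.04301202  0.00526361 -0.09928792]
scene drum [0.5738 0.115 ] 0.0478 spigot -25.1 89 arms mod90 -31.0 403 nozzle -25.4 [ 0.201 -0.096] cup -26.0 0.254
scene drum [0.5735 0.116 ] 0.0478 spigot -25.6 92 arms mod90 -31.1 398 nozzle -25.6 [ 0.201 -0.097] cup -26.2 0.255
top drum [0.5691 0.1148] 0.0486 spigot -28.5 105 arms mod90 -30.2 374 nozzle -26.8 [ 0.197 -0.1  ] cup -26.7 0.253
top drum [0.568  0.1125] 0.0486 spigot -26.4 104 arms mod90 -30.2 381 nozzle -26.1 [ 0.198 -0.097] cup -26.2 0.253
top drum [0.5685 0.1135] 0.0486 spigot -27.3 104 arms mod90 -30.2 378 nozzle -26.4 [ 0.198 -0.098] cup -26.4 0.253
```

View pics/t7.png

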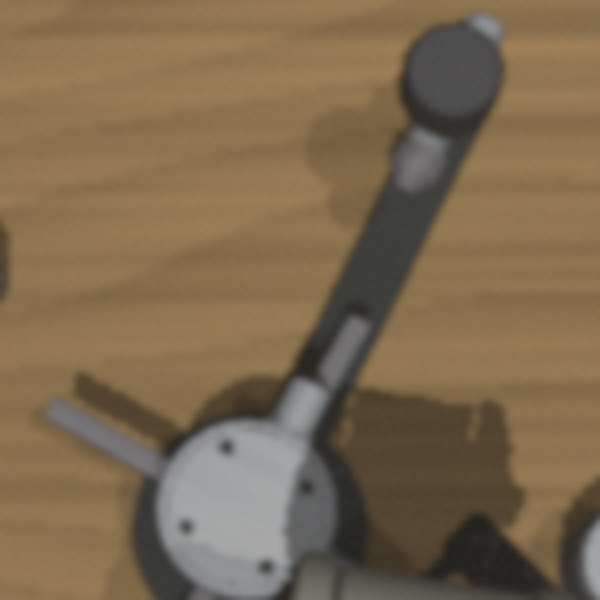

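Request:
step_arm:
  steps: "0 0 0 15 0 0 0;0 0 0 15 0 0 0;0 0 0 20 0 0 0;0 0 0 20 0 0 0;0 0 0 20 0 0 0;0 -10 20 10 0 0 0;0 -10 20 0 0 0 0;0 -15 25 0 0 0 0;0 -15 25 0 0 0 0;0 -15 25 0 0 0 0"

```text
time: 9.6
position: [0.4119, 0.1549, 0.1847]
ee_rot: [[-0.69, 0.724, 0.001], [0.724, 0.69, -0.0], [-0.0, 0.0, -1.0]]
ft_force: [-0.0, -0.5, 0.3]
grip_width: 0.0006
```

Request:
step_arm:
  steps: "0 -10 25 0 0 0 0;0 -10 25 0 0 0 0;0 -10 25 0 0 0 0;0 0 25 0 0 0 0;0 0 25 0 0 0 0;0 0 20 0 0 0 0;0 0 10 0 0 0 0;0 0 0 0 0 0 0;0 0 0 0 0 0 0;0 0 0 0 0 0 0"

```text
time: 10.6
position: [0.3826, 0.3083, 0.1846]
ee_rot: [[-0.689, 0.724, -0.0], [0.724, 0.689, -0.0], [-0.0, -0.0, -1.0]]
ft_force: [0.0, 0.3, 0.2]
grip_width: 0.0004
```

```bash
python3 -c "
from h import *
look('8')"
```

```text
10.6 [0.38261661 0.30827474 0.18456834] [0.01648678 0.26519703 0.21770076]
scene drum [0.574  0.1154] 0.0476 spigot -25.3 87 arms mod90 -30.1 380 nozzle -25.5 [ 0.201 -0.096] cup -21.6 0.181
scene drum [0.5735 0.116 ] 0.0476 spigot -25.6 91 arms mod90 -30.2 381 nozzle -25.6 [ 0.202 -0.096] cup -21.8 0.182
top drum [0.5689 0.1141] 0.0488 spigot -27.9 105 arms mod90 -30.2 504 nozzle -26.7 [ 0.198 -0.099] cup -26.6 0.253
top drum [0.568  0.1125] 0.0488 spigot -26.3 105 arms mod90 -30.2 502 nozzle -26.2 [ 0.198 -0.098] cup -26.1 0.253
top drum [0.5685 0.1135] 0.0488 spigot -27.3 105 arms mod90 -30.2 504 nozzle -26.5 [ 0.198 -0.099] cup -26.4 0.253
```

View pics/t8.png

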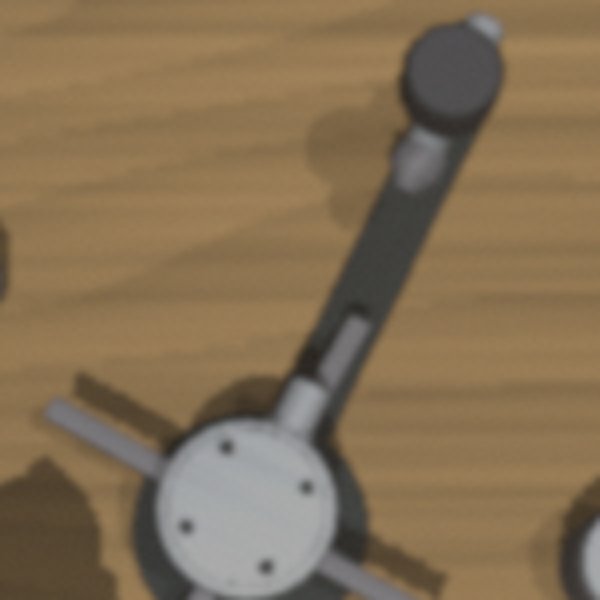

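View pics/s8.png

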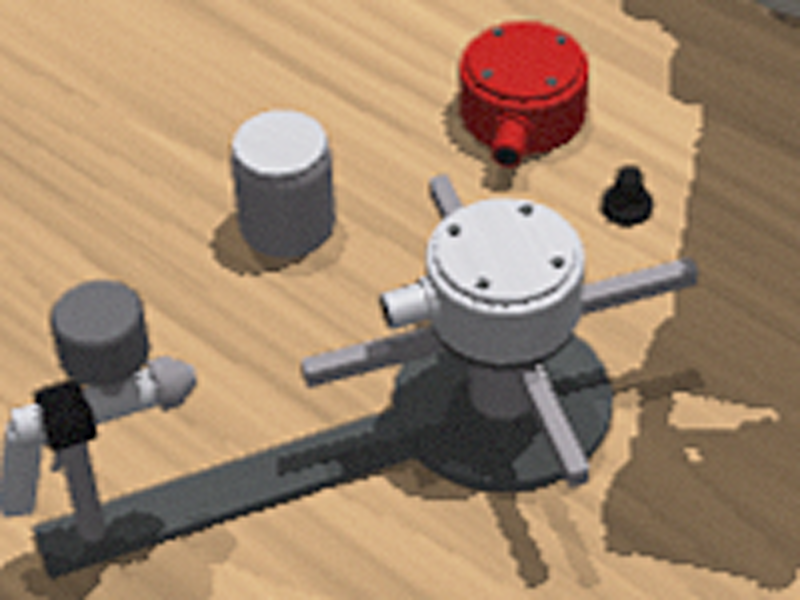

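```bash
python3 - <<'E'
from h import *
for f in('top0','t8'):
    W=cloud('top',np.load(f'pics/{f}.npy'));Z=W[...,2];c=np.array([.5688,.114])
    base=139.4 if f=='top0' else 149.8
    R=np.hypot(W[...,0]-c[0],W[...,1]-c[1]);T=np.degrees(np.arctan2(W[...,1]-c[1],W[...,0]-c[0]))
    M=[];B=[];cent=[]
    for k in range(4):
        dt=(T-base-90*k+180)%360-180
        q=W[(Z>.086)&(Z<.1)&(R>.085)&(R<.13)&(abs(dt)<9)][:,:2]
        vx,vy,x,y=cv2.fitLine(q.astype('float32'),cv2.DIST_HUBER,0,.01,.01).ravel()
        n=np.array([-vy,vx]);M.append(n);B.append(n@[x,y]);cent.append((len(q),round(np.degrees(np.arctan2(vy,vx))%90,2)))
    print(f,'axis from arms',np.linalg.lstsq(np.array(M),np.array(B),rcond=None)[0].round(4),cent)
    g=W[(Z>.12)&(Z<.152)&(R>.055)&(R<.08)][:,:2]
    for a in((.5688,.114),(.568,.1125)):
        measure('top',np.load(f'pics/{f}.npy'),a)
    # gun line direction: nozzle to rear
    print('platter-level drum top circle centre via colour:')
    im=cv2.imread('pics/top0.png' if f=='top0' else 'pics/t8raw.png')
    hsv=cv2.cvtColor(im,cv2.COLOR_BGR2HSV)
    k=((hsv[...,1]<40)&(hsv[...,2]>110)&(Z>.15)&(Z<.17)&(R<.06)).astype('uint8')
    ct=max(cv2.findContours(k,0,1)[0],key=cv2.contourArea);e=cv2.fitEllipse(ct);print(e,ray('top',*e[0],.158).round(4))
E
```

```text
top0 axis from arms [0.5684 0.1142] [(119, np.float32(49.63)), (119, np.float32(49.14)), (117, np.float32(49.88)), (117, np.float32(49.06))]
top drum [0.5688 0.114 ] 0.049 spigot -128.7 106 arms mod90 -40.6 512 nozzle -26.6 [ 0.198 -0.099] cup -26.5 0.253
top drum [0.568  0.1125] 0.049 spigot -128.9 99 arms mod90 -40.6 511 nozzle -26.2 [ 0.199 -0.098] cup -26.2 0.253
platter-level drum top circle centre via colour:
((310.7657775878906, 197.0238800048828), (41.72027587890625, 42.134212493896484), 155.04385375976562) [0.5681 0.1142 0.158 ]
t8 axis from arms [0.5688 0.115 ] [(119, np.float32(60.35)), (118, np.float32(59.05)), (106, np.float32(59.68)), (119, np.float32(58.96))]
top drum [0.5688 0.114 ] 0.0488 spigot -27.8 106 arms mod90 -30.2 504 nozzle -26.6 [ 0.198 -0.099] cup -26.5 0.253
top drum [0.568  0.1125] 0.0488 spigot -26.3 105 arms mod90 -30.2 502 nozzle -26.2 [ 0.198 -0.098] cup -26.1 0.253
platter-level drum top circle centre via colour:
((310.9061279296875, 197.02171325683594), (41.7574462890625, 42.14296340942383), 96.58614349365234) [0.5681 0.1139 0.158 ]
```

Request:
step_arm:
  steps: "0 0 -25 0 0 0 0;0 0 -30 0 0 0 0;0 0 -25 0 0 0 0;0 10 -25 0 0 0 0;0 10 -25 0 0 0 0;0 10 -25 0 0 0 0;0 15 -30 0 0 0 0;0 15 -30 0 0 0 0;0 15 -30 0 0 0 0;0 20 -25 0 0 0 0"

```text
time: 11.7
position: [0.4776, 0.037, 0.1847]
ee_rot: [[-0.689, 0.725, 0.0], [0.725, 0.689, -0.0], [-0.0, -0.0, -1.0]]
ft_force: [0.3, -0.1, -0.1]
grip_width: 0.0004
```

Request:
step_arm:
  steps: "0 0 0 -10 0 0 0;0 0 0 -15 0 0 0;0 0 0 -15 0 0 0;0 0 0 -15 0 0 0;0 0 0 -15 0 0 0;0 0 0 -15 0 0 0;0 0 0 -10 0 0 0;0 0 0 -5 0 0 0;0 0 0 0 0 0 0;0 0 0 0 0 0 0"

```text
time: 12.7
position: [0.4779, 0.0391, 0.0851]
ee_rot: [[-0.69, 0.724, 0.001], [0.724, 0.69, -0.0], [-0.001, 0.001, -1.0]]
ft_force: [-0.2, -0.1, -0.0]
grip_width: 0.0006
```

Request:
step_arm:
  steps: "0 3 -2.6 0 0 0 0;0 3 -2.6 0 0 0 0;0 3 -2.5 0 0 0 0;0 3 -2.5 0 0 0 0;0 2 -1.6 0 0 0 0;0 1.5 -1.2 0 0 0 0;0 1 -0.9 0 0 0 0;0 0.8 -0.8 0 0 0 0;0 0.5 -0.5 0 0 0 0;0 0 0 0 0 0 0"

```text
time: 13.7
position: [0.4952, 0.0239, 0.0845]
ee_rot: [[-0.69, 0.724, -0.0], [0.724, 0.69, 0.0], [0.0, -0.0, -1.0]]
ft_force: [-0.9, 0.6, 0.4]
grip_width: 0.0002
```

```bash
python3 -c "
from h import *
look('9')
measure('top',np.load('pics/t9.npy'),(.5686,.1142))"
```

```text
13.7 [0.49520096 0.02394726 0.08451486] [-0.85565677  0.60873825  0.3503742 ]
scene drum [0.5749 0.1141] 0.0482 spigot -23.8 83 arms mod90 -29.6 409 nozzle -25.4 [ 0.201 -0.095] cup -26.0 0.253
scene drum [0.5735 0.116 ] 0.0482 spigot -24.8 91 arms mod90 -29.7 404 nozzle -25.7 [ 0.201 -0.097] cup -26.2 0.255
top drum [0.5686 0.1144] 0.0493 spigot -27.0 100 arms mod90 -29.2 376 nozzle -26.7 [ 0.198 -0.099] cup -26.6 0.254
top drum [0.568  0.1125] 0.0493 spigot -25.3 99 arms mod90 -29.1 382 nozzle -26.2 [ 0.198 -0.097] cup -26.1 0.253
top drum [0.5685 0.1135] 0.0493 spigot -26.2 99 arms mod90 -29.1 379 nozzle -26.4 [ 0.198 -0.098] cup -26.4 0.253
top drum [0.5686 0.1142] 0.0493 spigot -26.8 100 arms mod90 -29.1 377 nozzle -26.6 [ 0.198 -0.099] cup -26.5 0.254
```

Request:
step_arm:
  steps: "0 -3 2.5 0 0 0 0;0 -5 4.5 0 0 0 0;0 -6 5 0 0 0 0;0 -4 3 0 0 0 0;0 0 0 15 0 0 0;0 0 0 20 0 0 0;0 0 0 20 0 0 0;0 0 0 20 0 0 0;0 0 0 25 0 0 0;0 0 0 0 0 0 0"

```text
time: 14.8
position: [0.4794, 0.0387, 0.1881]
ee_rot: [[-0.69, 0.724, 0.007], [0.724, 0.69, -0.001], [-0.006, 0.004, -1.0]]
ft_force: [0.7, 0.3, -0.8]
grip_width: 0.0006
```

Request:
step_arm:
  steps: "0 -10 20 0 0 0 0;0 -10 25 0 0 0 0;0 -15 25 0 0 0 0;0 -15 25 0 0 0 0;0 -15 25 0 0 0 0;0 -15 30 0 0 0 0;0 -10 30 0 0 0 0;0 0 30 0 0 0 0;0 0 30 0 0 0 0;0 0 30 0 0 0 0"

```text
time: 15.8
position: [0.3863, 0.3099, 0.1833]
ee_rot: [[-0.69, 0.724, -0.001], [0.724, 0.69, -0.001], [0.0, -0.001, -1.0]]
ft_force: [0.5, -0.3, 0.7]
grip_width: 0.0006
```

Request:
step_arm:
  steps: "0 0 0 0 0 0 0;0 0 0 0 0 0 0;0 0 0 0 0 0 0;0 0 0 0 0 0 0;0 0 0 0 0 0 0;0 0 0 0 0 0 0;0 0 0 0 0 0 0;0 0 0 0 0 0 0;0 0 0 0 0 0 0;0 0 0 0 0 0 0"

```text
time: 16.8
position: [0.3873, 0.3089, 0.1846]
ee_rot: [[-0.69, 0.724, 0.0], [0.724, 0.69, -0.0], [-0.0, 0.0, -1.0]]
ft_force: [0.3, -0.1, -0.1]
grip_width: 0.0006
```

```bash
python3 - <<'E'
from h import *
look('10')
measure('top',np.load('pics/t10.npy'),(.5686,.1142))
# image check: line axis(z .128) -> nozzle drawn on the top view
c=imaging.camera_params('top')
def pr(X):
    q=np.array(c['R'])@X+np.array(c['t']);return (q[0]/q[2]*c['fx']+c['cx'],q[1]/q[2]*c['fy']+c['cy'])
im=cv2.imread('pics/t10raw.png');A=np.array([.5686,.1142]);th=np.radians(-26.6)
o=cv2.resize(im[70:220,250:400],None,fx=4,fy=4,interpolation=2)
f=lambda p:(int((p[0]-250+.5)*4),int((p[1]-70+.5)*4))
for z,r0,r1 in((.14,.05,.205),):
    cv2.line(o,f(pr(np.r_[A+r0*np.array([np.cos(th),np.sin(th)]),z])),f(pr(np.r_[A+r1*np.array([np.cos(th),np.sin(th)]),z])),(0,0,255),1)
cv2.imwrite('pics/t10l.png',o)
p,d=imaging.grab_frame('wrist');cv2.imwrite('pics/w10.png',p)
E
```

```text
16.8 [0.3873061  0.30888259 0.18459951] [ 0.34526934 -0.08904007 -0.05210053]
scene drum [0.5749 0.1153] 0.0488 spigot -24.8 90 arms mod90 -29.0 380 nozzle -25.7 [ 0.2   -0.096] cup -21.7 0.18
scene drum [0.5735 0.116 ] 0.0488 spigot -24.7 95 arms mod90 -29.1 380 nozzle -25.7 [ 0.201 -0.097] cup -21.7 0.182
top drum [0.5686 0.1143] 0.0491 spigot -26.8 103 arms mod90 -29.1 504 nozzle -26.6 [ 0.198 -0.099] cup -26.6 0.254
top drum [0.568  0.1125] 0.0491 spigot -25.2 101 arms mod90 -29.1 505 nozzle -26.1 [ 0.198 -0.097] cup -26.1 0.253
top drum [0.5685 0.1135] 0.0491 spigot -26.2 102 arms mod90 -29.1 504 nozzle -26.4 [ 0.198 -0.098] cup -26.4 0.253
top drum [0.5686 0.1142] 0.0491 spigot -26.7 103 arms mod90 -29.1 504 nozzle -26.6 [ 0.198 -0.099] cup -26.6 0.254
```

View pics/t10l.png

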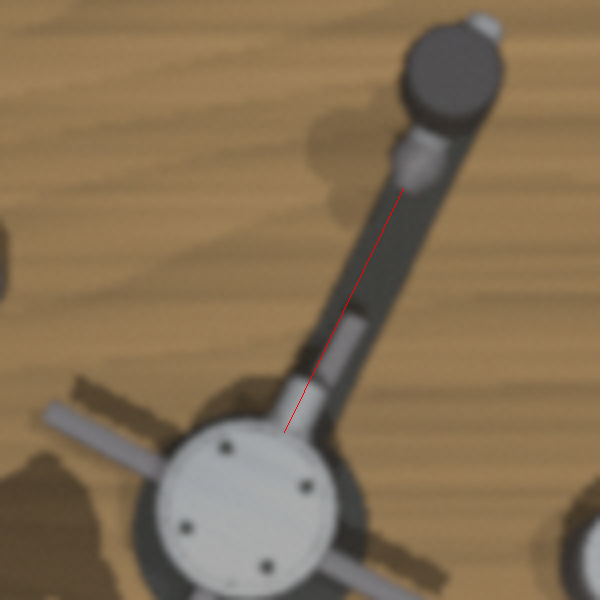

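View pics/s10raw.png

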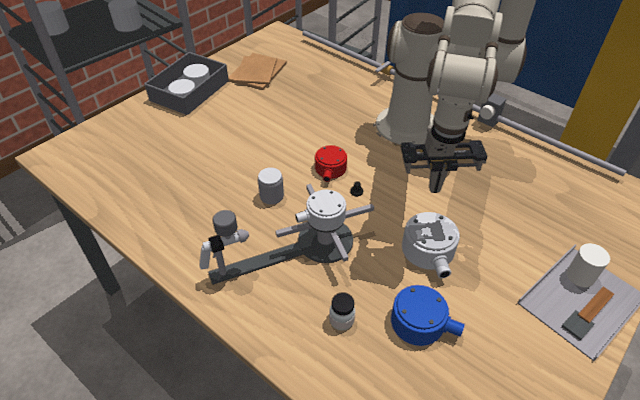

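View pics/w10.png

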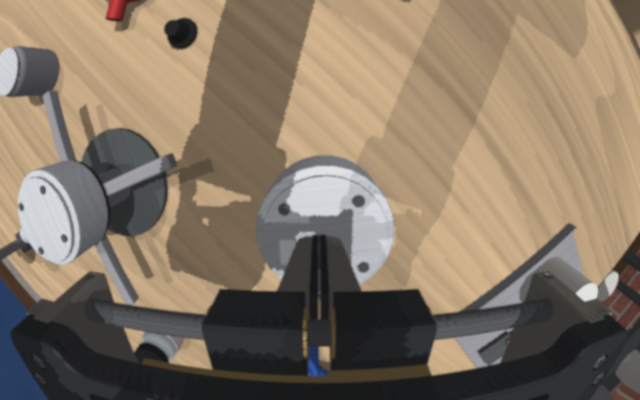

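```bash
python3 - <<'E'
from h import *
im=cv2.imread('pics/t10raw.png')
o=cv2.resize(im[88:188,300:375],None,fx=8,fy=8,interpolation=cv2.INTER_CUBIC)[:600]
cv2.imwrite('pics/z1.png',cv2.resize(im[108:183,305:380],None,fx=8,fy=8,interpolation=2))
A=ray('top',310.85,197.02,.158)[:2]
hsv=cv2.cvtColor(im,cv2.COLOR_BGR2HSV)
W=cloud('top',np.load('pics/t10.npy'));R=np.hypot(W[...,0]-A[0],W[...,1]-A[1])
# spigot by colour: bright grey, between drum edge and end
k=(hsv[...,1]<45)&(hsv[...,2]>95)&(W[...,2]>.12)
for r0,r1 in((.055,.08),(.06,.083)):
    v,u=np.nonzero(k&(R>r0)&(R<r1)); q=ray('top',u.mean(),v.mean(),.138)[:2]-A
    print('spigot colour',len(u),u.mean(),v.mean(),np.degrees(np.arctan2(q[1],q[0])))
v,u=np.nonzero((W[...,2]>.115)&(W[...,2]<.15)&(R>.195)&(R<.235))
q=ray('top',u.mean(),v.mean(),.138)[:2]-A;print('nozzle',len(u),u.mean(),v.mean(),q,np.degrees(np.arctan2(q[1],q[0])))
v,u=np.nonzero((W[...,2]>.2)&(W[...,2]<.216)&(R>.2))
q=ray('top',u.mean(),v.mean(),.208)[:2]-A;print('cup',len(u),u.mean(),v.mean(),q,np.degrees(np.arctan2(q[1],q[0])))
print(A)
E
```

```text
spigot colour 102 324.3921568627451 171.18627450980392 -27.271680322724883
spigot colour 87 324.98850574712645 170.11494252873564 -27.365695656980357
nozzle 158 353.12025316455697 111.25949367088607 [ 0.19667555 -0.09810706] -26.511255902885495
cup 494 362.4898785425101 87.90080971659918 [ 0.22727887 -0.11316779] -26.469852566713435
[0.56810928 0.11404217]
```

View pics/z1.png

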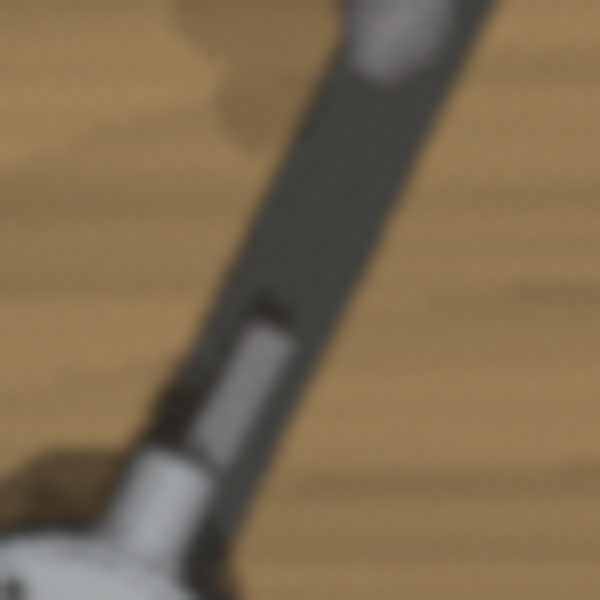

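```bash
python3 - <<'E'
from h import *
s=arm.observe();print(s['time'],np.abs(s['joint_vel']).max());print(arm.sign_off())
E
```

```text
16.95 0.0017056524312327643
the job is handed in; nothing more can be done
None
```

I turned the turntable about 101.5° anticlockwise by pushing one arm with the closed fingertips. That was one long push, then a small correction of about 1°. The housing's spigot now points at the spray gun's nozzle to within about 1°. I then withdrew the arm clear and handed the job in at about 17 s with everything at rest.

**Alignment (top camera):**
- By depth, the spigot points at −26.8° and the nozzle and cup lie at −26.6°. The turning axis was about (0.5686, 0.1143), in agreement with crossing lines fitted to the four arms.
- By colour mask, the spigot reads −27.3° against −26.5° for the nozzle, a difference of 0.8°.

**Disagreement:** the scene camera puts the spigot about 1° to the other side (−24.7° against −25.7°). I put that down to its seeing only one flank of the spigot, and went with the top camera.

**Surroundings:** in the last scene picture the tin, jar, plug and look-alikes appear where they were at the start; I did not measure them. At each reading I took, the wrist force was about 2 N or less.

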